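Stack the pin tray on the socket tray at the edging station

TASK

Stack the rectangular handled tray, the one standing on four corner pins, on top of the tray that has four corner sockets and a lens blank in it, so that all four pins drop into the sockets and the upper tray sits level and flush on the socket rims. Lift it by its upright handle and lower it into place rather than dropping it, then let go. Leave the socket tray and the square handled tray where they stand.

Things in the scene. Friction and masses are not known exactly. Their poses are not given: they have to be found in the camera images.
- pin_tray_handle (a point): Tray to move: grey, 150 (x) by 110 mm (y), 0.25 kg, on 4 corner pins 10 mm thick, 14 long, at ±57 mm x, ±37 mm y. On them a 5 mm plate, rim 10 mm high, and mid-plate a handle: upright fin 60 mm long (x), 14 thick (y), 50 high. Point: middle of the fin, on the tray's centre line, 44 mm above the pin tips, 25 mm above the plate. z up. A half turn makes no difference.
- socket_tray_mid (a point): Bottom tray: grey, loose, 0.6 kg, 150 (x) by 110 mm (y), no handle, blue lens blank in its middle. Sockets: 4 square corner cups, 30 mm wide inside, 18 deep, wall 3, rim 22 mm above bench, centred at ±57 mm x, ±37 mm y. Point: tray centre at rim height, z up. Seated, the pin tray's plate lies on the rims and its handle point is 30 mm above this point (44 if the pins stand on the rims).
- square_tray_handle (a point): Bystander: square flat-bottomed grey tray, 105 by 105 mm, no pins or sockets, with a like upright fin handle (60 by 14 by 50 mm). Point: middle of the fin, 30 mm above the bench.
Not all that is in view belongs to the job. Leave any red look-alike of the part that bears pin_tray_handle alone.

How it is judged (in metres and radians):
At the end, for the whole second after the job is handed in: The pin tray rests level (within about 3 degrees) and still on the socket tray with all four pins in the sockets: centres within 16 mm, sides parallel within 11 degrees, its handle point 26 to 34 mm above the socket tray's point; the socket tray lies level on the bench (horizontal distance between pin_tray_handle and socket_tray_mid below 0.016 m and angle between the x axis of pin_tray_handle and the x axis of socket_tray_mid, either way round below 0.2 rad and z of pin_tray_handle in the frame of socket_tray_mid between 0.026 and 0.034 m and angle between each of pin_tray_handle, socket_tray_mid's own z axis and vertical below 0.06 rad and linear speed of pin_tray below 0.02 m/s); the robot touches nothing.
It fails at once if the pin tray is dropped or thrown: it moves faster than 0.75 m/s out of the fingers (a fall of about 3 cm) (contact force between the fingers and pin_tray below 0.05 N and linear speed of pin_tray above 0.75 m/s).
It fails at once if the socket tray is shifted by more than 4 cm (distance of socket_tray_mid from where it was at the start of the episode above 0.04 m).
It fails at once if the square tray is moved by more than 3 cm (distance of square_tray_handle from where it was at the start of the episode above 0.03 m).
It also fails if it takes over 38 s, if anything falls off the work surface, if the arm or the gripper's body presses on something with over 40 N, if the wrist force passes 120 N, or if a joint passes its speed limit or range.

ROBOT

A 6-joint arm with a two-finger parallel gripper is mounted at the origin on the work surface. World frame = base frame: x ahead of the robot, y to its left, z up, the work surface at z = 0. Lengths are in m, angles in degrees, forces in N, time in s.
With the tool pointing down it reaches from about 0.375 to 0.9 m from the base axis. Payload 3.1 kg.
Tool frame: the origin (TCP) lies midway between the tips of the shut fingers; the grasp point (between the pads) lies 19 mm behind it; z points along the fingers, y is the line along which they close (so a half turn about z gives the same grasp; the last joint's range is limited). The gripper opens to 87 mm and grips with 3 to 60 N. Pads are 19 mm wide; open, the fingers measure 117 mm over their backs; the gripper's body (75 mm by 190 mm) begins 51 mm behind the grasp point.
Start: joints at [-79.899, 30.224, 82.088, -0, 67.689, -10.227], TCP at [0.217, -0.586, 0.223] pointing down, gripper open.
Joint ranges: [-176.69, 176.69], [-43.24, 126.21], [12.49, 139.97], [-82, 262], [0, 151.66], [-163.58, 163.58]. Speed limits (degrees/s): [159.86, 159.86, 180, 180, 180, 180].

INTERFACE

Orientations are given as a 3x3 rotation matrix whose columns are the frame's x, y, z axes.
In Python, from rig import read_state, capture, camera_info, hand_in gives the robot as it stands.
- The arm moves only by the tool drive_tool, never from a script. Its argument "motion" is a list of rows, each a list of 2 entries, a list of its own where there are three numbers: the shift along the tool's x, y, z in mm, then the turn, a rotation vector about the tool's x, y, z in rad. A call has 1 to 5 rows; each row shifts and turns the commanded pose from where the row before left it, along the tool's axes as they then stand; what a row does not reach is not made up. A row lasts 1/10 s, in which the tool goes at most 50 mm and 8.59 degrees, less where a joint would pass 70% of its speed; a pose out of reach is approached as far as the arm can. A call is refused whole if a number of a shift passes 50 or a number of a turn 0.15, either way. A call with a gripper value outside its range is refused whole. "gripper" is the opening, from 0 (shut) to 1 (fully open), set as the call begins (left out, the last holds). The fingers move at their own pace and stop on an object; the grip force is fixed at half the most. Time passes only in rows, so rows that do not move let the fingers close. It gives the time, the measured TCP pose, the force, the opening and the grip force at its end, in the units of the state.
- read_state(): the state, without advancing time (a new reading comes with each control period).
- capture(name): name is "scene" or "side" or "wrist"; returns the picture (420x560x3 uint8, red, green, blue); there is no depth.
- camera_info(name): a dict with "fovy" (degrees; the focal length in pixels is half the picture's height over the tangent of half this angle, whatever the lens; pixels are square), "cx", "cy" (the principal point, pixels), "xyz" and "orientation" of the camera in the world; the wrist camera has in their place "T_tool_cam" (4x4, takes a point from camera to tool coordinates, whose origin is the TCP and whose axes are the flange's). Camera axes: x right, y down, z forward; pixel columns grow to the right and rows downward; lengths in m; the calibration is good to about 2 mm. A picture is of the moment at which its call begins: read the wrist's pose just before it. camera_info takes no time and is no camera call.
- hand_in(): hands the job in; it is judged then, once.
The state is a dict: "time_s": time; "joint_positions": joint angles; "qvel": joint speeds; "tau": joint torques, N m; "position": TCP position; "tcp_rot": TCP orientation; "force": force on the tool from outside, world axes, zero at the start; "moment": the same for the moment, N m; "opening": opening from 0.0 (shut) to 1.0 (fully open); "grasp_force": force on a finger pad.
Only numpy, scipy, OpenCV 4.12 (cv2) and the standard library are available. Lean on these libraries where they do the work, as an engineer would, in place of code of your own. Each camera call takes 0.05 s, during which the arm holds its last target. There are 200 camera calls.

## Working session

There is one attempt and no reset: what is moved stays moved. The work goes in short steps, Python scripts to look and compute and a tool call to move; the robot and the scene stay as the last step left them, time stands still between calls to the robot, and variables do not carry over. Pictures are saved under pics/ and viewed, at most 10 in all, crops included, and the job is handed in when it is done.

Besides the shell and the picture viewer there is one more tool, called after ">>>" as name(argument=value, ...) on one line, values as JSON. drive_tool: Moves the arm, as the interface text tells. Its arguments: {"type":"object","properties":{"motion":{"type":"array","items":{"type":"array"}},"gripper":{"type":"number"}},"required":["motion"]}

```bash
mkdir -p pics; ls; python3 - <<'E'
from rig import *
import cv2,numpy as np
for n in("scene","side"):
    im=capture(n); cv2.imwrite(f"pics/{n}0.png",im[...,::-1]); print(n,camera_info(n))
im=capture("wrist"); cv2.imwrite("pics/wrist0.png",im[...,::-1]); print(camera_info("wrist"))
s=read_state(); print(s)
E
```

```text
pics
scene {'fovy': 42.310110779030275, 'cx': 282.0100544578314, 'cy': 202.08619827931992, 'xyz': array([ 1.01987991, -0.48516785,  1.07011199]), 'orientation': array([[ 0.62329484,  0.61468677, -0.48338775],
       [ 0.78182123, -0.47711767,  0.40139044],
       [ 0.01609656, -0.6281074 , -0.77796015]])}
side {'fovy': 43.3893464568211, 'cx': 272.7610029848433, 'cy': 203.4857417106783, 'xyz': array([-0.220951  ,  0.83279572,  0.88676395]), 'orientation': array([[-0.7716355 , -0.4059585 ,  0.48966963],
       [-0.63596658,  0.47886785, -0.60517112],
       [ 0.01118731, -0.77838505, -0.62768747]])}
{'fovy': 69.08362938540724, 'cx': 278.34676255144046, 'cy': 210.4672410877469, 'T_tool_cam': array([[ 4.14980041e-04, -9.56000438e-01, -2.93364944e-01,
         8.15276929e-02],
       [ 9.99999743e-01,  2.25030277e-04,  6.81236441e-04,
        -1.25153608e-04],
       [-5.85246342e-04, -2.93365151e-01,  9.56000285e-01,
        -1.62281707e-01],
       [ 0.00000000e+00,  0.00000000e+00,  0.00000000e+00,
         1.00000000e+00]])}
{'time_s': 0.15, 'joint_positions': array([-7.98975435e+01,  3.02684336e+01,  8.21376926e+01,  2.93244788e-03,
        6.76897589e+01, -1.02292947e+01]), 'qvel': array([ 0.0589103 , -0.05937879, -0.18972707, -0.0230391 , -0.12038275,
        0.11664189]), 'tau': array([ 1.03817772e-03, -4.40431809e+01, -1.76842386e+01,  6.33544195e-02,
        5.52220421e-02, -9.62794729e-05]), 'position': array([ 0.21708356, -0.58550814,  0.22178834]), 'tcp_rot': array([[ 9.37703338e-01,  3.47436884e-01, -2.46933002e-04],
       [ 3.47436802e-01, -9.37701939e-01,  1.65586795e-03],
       [ 3.43760047e-04, -1.63850652e-03, -9.99998599e-01]]), 'force': array([-0.68494861,  0.76461595,  0.81687007]), 'moment': array([ 0.02137333, -0.01642266, -0.00328753]), 'grasp_force': 0.0, 'opening': 1.0011353386918362}
```

View pics/scene0.png

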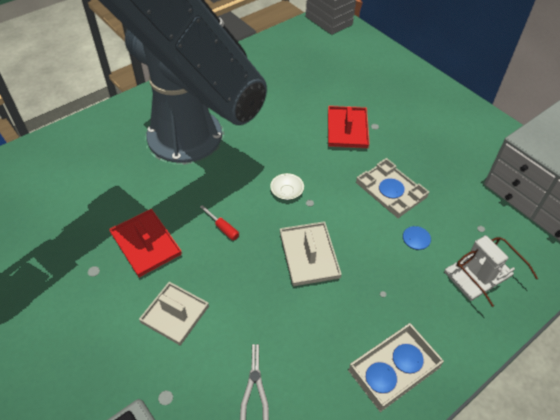

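View pics/side0.png

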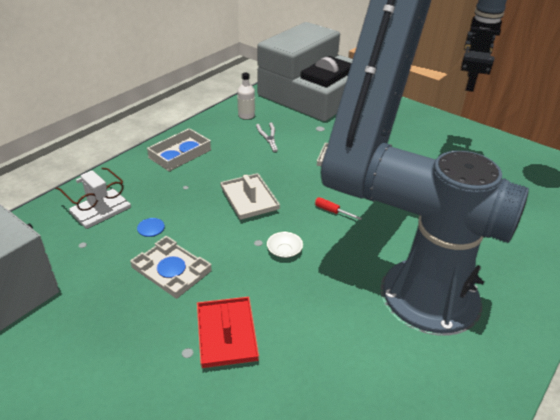

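The scene view shows the candidate pin tray at (310,252), the socket tray with blue lens at (392,188) and the square tray at (174,312). The side view shows the pin tray at (250,196) and the socket tray at (171,267). Next I mask the cream trays and triangulate them.

```bash
cat > h.py <<'E'
import numpy as np, cv2
from rig import *
def cam(n,s=None):
    c=camera_info(n); f=210/np.tan(np.radians(c["fovy"]/2))
    if n=="wrist":
        T=np.eye(4); T[:3,:3]=s["tcp_rot"]; T[:3,3]=s["position"]; T=T@c["T_tool_cam"]; R,p=T[:3,:3],T[:3,3]
    else: R,p=c["orientation"],c["xyz"]
    return f,c["cx"],c["cy"],np.array(R),np.array(p)
def ray(C,uv):
    f,cx,cy,R,p=C; d=R@np.array([(uv[0]-cx)/f,(uv[1]-cy)/f,1]); return p,d/np.linalg.norm(d)
def plane(C,uv,z):
    p,d=ray(C,uv); return p+d*(z-p[2])/d[2]
def proj(C,X):
    f,cx,cy,R,p=C; q=R.T@(np.asarray(X)-p); return np.array([cx+f*q[0]/q[2],cy+f*q[1]/q[2]])
def tri(obs):
    A=np.zeros((3,3));b=np.zeros(3);L=[]
    for C,uv in obs:
        p,d=ray(C,uv);M=np.eye(3)-np.outer(d,d);A+=M;b+=M@p;L.append((p,d))
    X=np.linalg.solve(A,b); return X,max(np.linalg.norm(np.cross(X-p,d)) for p,d in L)
def cream(im):
    h=cv2.cvtColor(im,cv2.COLOR_RGB2HSV)
    return ((h[...,1]<90)&(h[...,2]>60)).astype(np.uint8)*255
def blob(im,uv,mask=None):
    m=cream(im) if mask is None else mask
    m=cv2.morphologyEx(m,cv2.MORPH_CLOSE,np.ones((3,3)))
    cs=cv2.findContours(m,cv2.RETR_EXTERNAL,cv2.CHAIN_APPROX_NONE)[0]
    c=[c for c in cs if cv2.contourArea(c)>200]
    return max(c,key=lambda c:cv2.pointPolygonTest(c,tuple(map(float,uv)),True))
E
python3 - <<'E'
from h import *
I={n:cv2.imread(f"pics/{n}0.png")[...,::-1].copy() for n in("scene","side")}
C={n:cam(n) for n in I}
for k,(a,b),z in(("pin",((318,260),(255,200)),.029),("sock",((382,190),(165,262)),.022),("sq",((174,315),None),.015)):
    for n,uv in(("scene",a),("side",b)):
        if uv is None: continue
        c=blob(I[n],uv); r=cv2.minAreaRect(c); q=cv2.approxPolyDP(c,6,True)[:,0]
        print(k,n,cv2.contourArea(c),q.tolist())
        print(np.round([plane(C[n],u,z)[:2] for u in q],3).tolist())
rows=[]
for n,(u,v),w in(("scene",(310,252),45),("side",(250,196),45),("scene",(392,188),45),("side",(171,267),50)):
    c=I[n][v-w:v+w,u-w:u+w]; rows.append(cv2.resize(c,(300,300),interpolation=cv2.INTER_CUBIC))
cv2.imwrite("pics/crop.png",np.vstack([np.hstack(rows[:2]),np.hstack(rows[2:])])[...,::-1])
E
```

```text
pin scene 2976.5 [[325, 221], [279, 228], [292, 286], [341, 277]]
[[0.482, 0.097], [0.43, -0.003], [0.571, -0.078], [0.621, 0.022]]
pin side 1828.5 [[257, 172], [220, 181], [240, 220], [280, 208]]
[[0.571, -0.074], [0.62, 0.023], [0.469, 0.109], [0.422, 0.008]]
sock scene 2339.0 [[385, 157], [355, 182], [398, 218], [429, 190]]
[[0.416, 0.37], [0.432, 0.245], [0.581, 0.248], [0.567, 0.376]]
sock side 2834.5 [[164, 235], [129, 261], [178, 298], [211, 263]]
[[0.577, 0.263], [0.571, 0.374], [0.404, 0.377], [0.424, 0.258]]
sq scene 2534.5 [[168, 281], [138, 319], [180, 345], [209, 305]]
[[0.385, -0.282], [0.426, -0.38], [0.531, -0.342], [0.491, -0.244]]
```

View pics/crop.png

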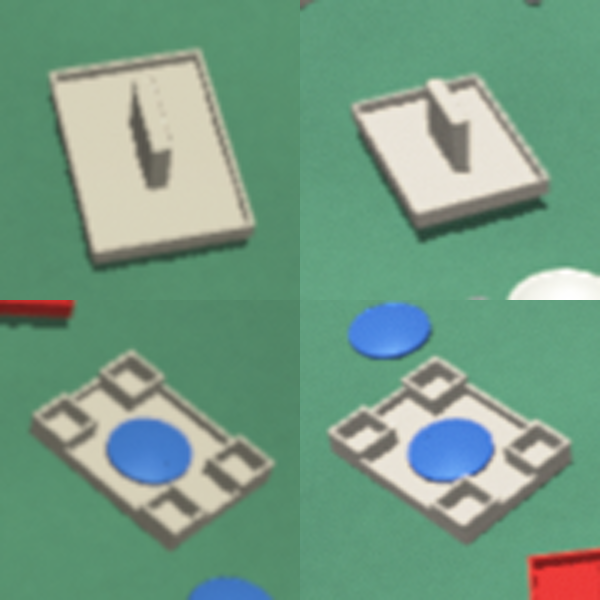

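The crops confirm the roles. The pin tray has a fin and raised edges, and is 160×112 mm in projection. The socket tray has four cups and a lens. Estimated centres are pin (0.522, 0.012) with yaw about −28°, and socket about (0.497, 0.313) with yaw about 1°. I'll move above the pin tray.

>>> drive_tool(motion=[[[33, -30, 0], [0, 0, 0]], [[33, -30, 0], [0, 0, 0]], [[33, -30, 0], [0, 0, 0]], [[33, -30, 0], [0, 0, 0]], [[33, -30, 0], [0, 0, 0]]])

```text
time_s: 0.65
position: [0.3202, -0.3863, 0.2224]
tcp_rot: [[0.938, 0.347, -0.0], [0.347, -0.938, 0.0], [0.0, -0.0, -1.0]]
force: [1.4, 0.4, 0.5]
opening: 1.001
grasp_force: 0.0
```

>>> drive_tool(motion=[[[33, -30, 0], [0, 0, 0]], [[33, -30, 0], [0, 0, 0]], [[33, -30, 0], [0, 0, 0]], [[33, -30, 0], [0, 0, 0]], [[33, -30, 0], [0, 0, 0]]])

```text
time_s: 1.15
position: [0.4228, -0.1884, 0.2226]
tcp_rot: [[0.938, 0.347, 0.0], [0.347, -0.938, 0.0], [0.0, -0.0, -1.0]]
force: [0.6, -0.2, 0.5]
opening: 1.003
grasp_force: 0.0
```

>>> drive_tool(motion=[[[33, -30, 0], [0, 0, 0]], [[33, -30, 0], [0, 0, 0]], [[33, -30, 0], [0, 0, 0]], [[33, -30, 0], [0, 0, 0]], [[33, -30, 0], [0, 0, 0]]])

```text
time_s: 1.65
position: [0.5254, 0.0097, 0.2224]
tcp_rot: [[0.938, 0.348, -0.0], [0.348, -0.938, -0.0], [-0.0, -0.0, -1.0]]
force: [1.0, -0.4, -0.7]
opening: 1.002
grasp_force: 0.0
```

>>> drive_tool(motion=[[[0, 0, 0], [0, 0, 0.14]], [[0, 0, 0], [0, 0, 0.14]], [[0, 0, 0], [0, 0, 0.14]], [[0, 0, 0], [0, 0, 0.14]], [[0, 0, 0], [0, 0, 0.14]]])

```text
time_s: 2.15
position: [0.5248, 0.0081, 0.2223]
tcp_rot: [[0.939, -0.344, -0.001], [-0.344, -0.939, 0.0], [-0.001, 0.0, -1.0]]
force: [0.3, -0.3, -0.4]
opening: 1.001
grasp_force: 0.0
```

>>> drive_tool(motion=[[[0, 0, 0], [0, 0, 0.14]], [[0, 0, 0], [0, 0, 0]], [[0, 0, 0], [0, 0, 0]]])

```text
time_s: 2.45
position: [0.5248, 0.0079, 0.2224]
tcp_rot: [[0.886, -0.464, -0.0], [-0.464, -0.886, 0.0], [-0.0, 0.0, -1.0]]
force: [-0.5, -0.4, -0.1]
opening: 1.002
grasp_force: 0.0
```

```bash
python3 - <<'E'
from h import *
s=read_state(); im=capture("wrist"); cv2.imwrite("pics/w1.png",im[...,::-1]); np.save("w1.npy",s,allow_pickle=True)
print(s["position"],s["tcp_rot"],s["force"],s["joint_positions"])
E
```

```text
[0.52483347 0.00790182 0.22240257] [[ 8.85927884e-01 -4.63822824e-01 -4.15393705e-04]
 [-4.63822840e-01 -8.85927971e-01  6.31016044e-05]
 [-3.97276867e-04  1.36765617e-04 -9.99999912e-01]] [-0.51044543 -0.36697768 -0.14739217] [-1.13453614e+01  2.25553328e+01  9.63778969e+01 -1.29913681e-03
  6.10908168e+01  1.06289332e+02]
```

View pics/w1.png

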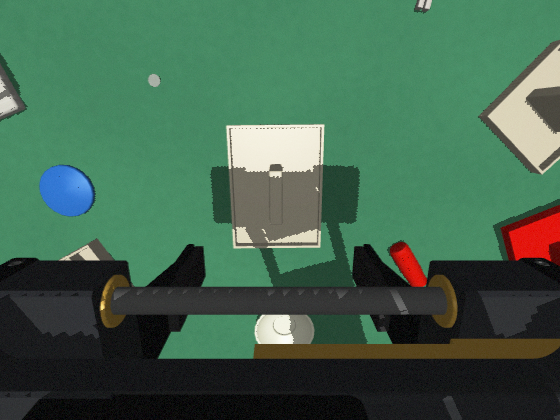

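The wrist view shows the pin tray, with rim corners near (227,125), (324,125), (320,247) and (233,248). The fin is seen nearly end-on along columns 270–283, rows 164–225. Now I'll cast the rays and take a second wrist view from lower down for height.

```bash
python3 - <<'E'
from h import *
s=np.load("w1.npy",allow_pickle=True).item(); C=cam("wrist",s)
P=np.array([plane(C,u,.029) for u in((227,125),(324,125),(320,247),(233,248))])
print(P[:,:2].round(4).tolist(),P.mean(0),[np.linalg.norm(P[i]-P[i-1]).round(4) for i in range(4)])
for a,b in((2,1),(3,0)): d=P[b]-P[a]; print(np.degrees(np.arctan2(d[1],d[0])))
F=np.array([plane(C,u,.069) for u in((270,164),(283,164),(283,225),(270,225))]);print(F[:,:2].round(4).tolist(),F.mean(0))
# rim height from scene corners + wrist corners
S=cam("scene"); 
for uv in((325,221),(279,228),(292,286),(341,277)):
    X=plane(S,uv,.029); w=min(((227,125),(324,125),(320,247),(233,248)),key=lambda u:np.linalg.norm(plane(C,u,.029)-X)); print("tri",tri([(S,uv),(C,w)]))
im=cv2.imread("pics/w1.png"); cv2.imwrite("pics/w1c.png",cv2.resize(im[115:260,200:350],None,fx=4,fy=4,interpolation=cv2.INTER_CUBIC))
E
```

```text
[[0.616, 0.0257], [0.5655, -0.0708], [0.433, -0.0032], [0.4829, 0.0951]] [0.52436453 0.01170813 0.029     ] [np.float64(0.1501), np.float64(0.1089), np.float64(0.1488), np.float64(0.1102)]
-27.04607213238076
-27.536691834362617
[[0.5598, -0.0002], [0.5535, -0.0121], [0.4941, 0.0187], [0.5007, 0.0313]] [0.52700473 0.00944653 0.069     ]
tri (array([0.48558232, 0.09274296, 0.03649625]), np.float64(0.00037819334263618974))
tri (array([ 0.43242905, -0.00349446,  0.03032663]), np.float64(0.0011239200468544513))
tri (array([ 0.56448892, -0.07238018,  0.01380424]), np.float64(0.0003705967721102419))
tri (array([0.61661646, 0.02741441, 0.01817246]), np.float64(4.987898329293488e-05))
```

View pics/w1c.png

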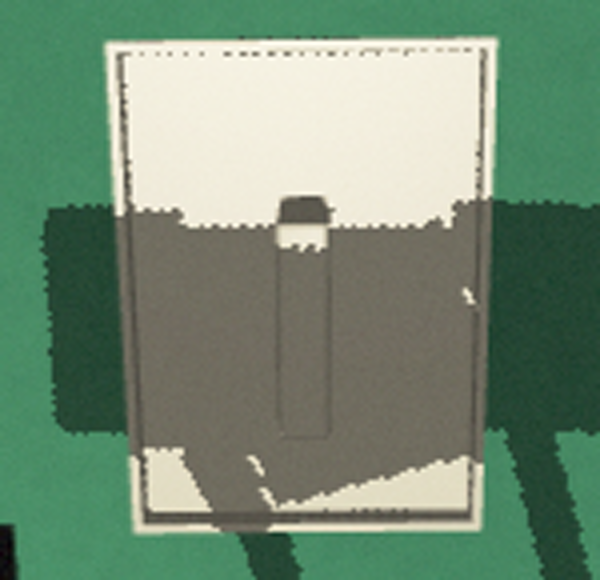

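The fin top face spans about columns 269–282.5 and rows 171–224.5. The rim rectangle measures 150×110 mm at z=29 mm, as it should. I'll descend 90 mm with a small correction and look again to confirm height.

>>> drive_tool(motion=[[[-2, -3, 30], [0, 0, 0]], [[0, 0, 30], [0, 0, 0]], [[0, 0, 30], [0, 0, 0]], [[0, 0, 0], [0, 0, 0]], [[0, 0, 0], [0, 0, 0]]])

```text
time_s: 3.0
position: [0.5246, 0.0115, 0.1326]
tcp_rot: [[0.885, -0.466, -0.001], [-0.466, -0.885, 0.0], [-0.001, 0.0, -1.0]]
force: [0.9, -0.2, 0.4]
opening: 0.996
grasp_force: 0.0
```

```bash
python3 - <<'E'
from h import *
s=read_state(); im=capture("wrist"); cv2.imwrite("pics/w2.png",im[...,::-1]); np.save("w2.npy",s,allow_pickle=True)
print(s["position"],s["tcp_rot"][:,0])
s1=np.load("w1.npy",allow_pickle=True).item()
C=cam("wrist",s1)
F=np.array([plane(C,u,.069) for u in((269,171),(282.5,171),(282.5,224.5),(269,224.5))]);print(F[:,:2].round(4).tolist(),F.mean(0))
print(cv2.imwrite("pics/w2c.png",cv2.resize(im[50:350,150:430,::-1],None,fx=2,fy=2,interpolation=cv2.INTER_CUBIC)))
E
```

```text
[0.52464305 0.01147076 0.13258908] [ 8.85029538e-01 -4.65534136e-01 -8.27497895e-04]
[[0.5538, 0.0042], [0.5473, -0.0083], [0.4948, 0.0189], [0.5017, 0.032]] [0.52441148 0.01171581 0.069     ]
True
```

View pics/w2c.png

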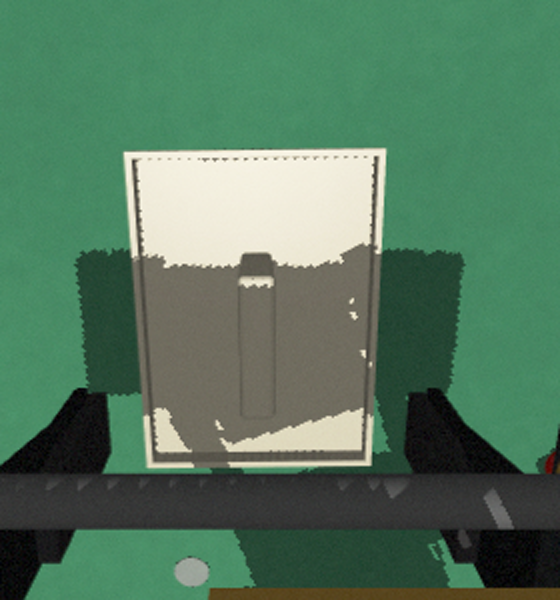

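The fin top is now at columns 269.5–287 and rows 188.5–258.5. The rim corners are at (212,126), (343,125), (335.5,283) and (223.5,283.5), and the fin lies between the fingers. Triangulating heights.

```bash
python3 - <<'E'
from h import *
L=lambda n:cam("wrist",np.load(n,allow_pickle=True).item())
A,B=L("w1.npy"),L("w2.npy")
fa=((269,171),(282.5,171),(282.5,224.5),(269,224.5));fb=((269.5,188.5),(287.2,188.5),(287.2,258.5),(269.5,258.5))
ra=((226.8,125.5),(324,125),(320,247.5),(233.5,248));rb=((212,126),(343,125),(335.5,283),(223.5,283.5))
for a,b,z in((fa,fb,.069),(ra,rb,.029)):
    T=np.array([tri([(A,u),(B,v)])[0] for u,v in zip(a,b)]); P=np.array([plane(B,v,z) for v in b])
    print("tri",T.round(4).tolist(),T.mean(0).round(4)); print("plane",P.mean(0).round(4),[np.linalg.norm(P[i]-P[i-1]).round(4) for i in range(4)])
E
```

```text
tri [[0.5535, 0.0045, 0.0664], [0.5466, -0.0076, 0.0641], [0.4925, 0.0202, 0.0615], [0.4995, 0.0335, 0.0617]] [0.523  0.0126 0.0635]
plane [0.525  0.0118 0.069 ] [np.float64(0.0583), np.float64(0.0134), np.float64(0.0583), np.float64(0.0144)]
tri [[0.6149, 0.0235, 0.046], [0.5657, -0.0708, 0.0293], [0.4326, -0.003, 0.0294], [0.4822, 0.0953, 0.0273]] [0.5238 0.0112 0.033 ]
plane [0.5243 0.0119 0.029 ] [np.float64(0.1494), np.float64(0.11), np.float64(0.1497), np.float64(0.1102)]
```

Heights agree with the text: fin top 64–69 mm, rim about 30 mm. The centre is within 1 mm of the TCP. Descend and grip.

>>> drive_tool(motion=[[[0, 0, 30], [0, 0, 0]], [[0, 0, 30], [0, 0, 0]], [[0, 0, 25], [0, 0, 0]], [[0, 0, 17], [0, 0, 0]], [[0, 0, 0], [0, 0, 0]]])

```text
time_s: 3.55
position: [0.5247, 0.0114, 0.0303]
tcp_rot: [[0.885, -0.466, -0.001], [-0.466, -0.885, 0.0], [-0.001, 0.0, -1.0]]
force: [-0.2, -0.3, -0.1]
opening: 0.997
grasp_force: 0.0
```

>>> drive_tool(motion=[[[0, 0, 0], [0, 0, 0]], [[0, 0, 0], [0, 0, 0]], [[0, 0, 0], [0, 0, 0]], [[0, 0, 0], [0, 0, 0]], [[0, 0, 0], [0, 0, 0]]], gripper=0)

```text
time_s: 4.05
position: [0.5249, 0.0115, 0.0311]
tcp_rot: [[0.885, -0.466, 0.001], [-0.466, -0.885, -0.0], [0.001, -0.0, -1.0]]
force: [0.1, 0.1, 0.4]
opening: 0.633
grasp_force: 0.0
```

>>> drive_tool(motion=[[[0, 0, 0], [0, 0, 0]], [[0, 0, 0], [0, 0, 0]], [[0, 0, 0], [0, 0, 0]], [[0, 0, 0], [0, 0, 0]], [[0, 0, 0], [0, 0, 0]]])

```text
time_s: 4.55
position: [0.5246, 0.0115, 0.0305]
tcp_rot: [[0.885, -0.466, -0.0], [-0.466, -0.885, 0.0], [-0.0, 0.0, -1.0]]
force: [-0.6, 0.6, 0.0]
opening: 0.173
grasp_force: 0.0
```

>>> drive_tool(motion=[[[0, 0, 0], [0, 0, 0]], [[0, 0, 0], [0, 0, 0]], [[0, 0, 0], [0, 0, 0]], [[0, 0, -5], [0, 0, 0]], [[0, 0, -10], [0, 0, 0]]])

```text
time_s: 5.05
position: [0.5236, 0.0116, 0.0452]
tcp_rot: [[0.885, -0.466, -0.003], [-0.466, -0.885, 0.0], [-0.003, 0.001, -1.0]]
force: [-0.2, -0.4, -2.2]
opening: 0.159
grasp_force: 30.0
```

>>> drive_tool(motion=[[[0, 0, -25], [0, 0, 0]], [[0, 0, -25], [0, 0, 0]], [[0, 0, -25], [0, 0, 0]], [[0, 0, -10], [0, 0, 0]], [[0, 0, 0], [0, 0, 0]]])

```text
time_s: 5.55
position: [0.5256, 0.0113, 0.1322]
tcp_rot: [[0.885, -0.466, 0.004], [-0.466, -0.885, -0.001], [0.004, -0.001, -1.0]]
force: [0.5, 0.5, -2.7]
opening: 0.155
grasp_force: 30.0
```

```bash
python3 - <<'E'
from h import *
# socket tray: silhouette in scene/side plus lens blob centre triangulated
S,D=cam("scene"),cam("side"); out=[]
for n,uv in(("scene",(392,188)),("side",(171,267))):
    im=cv2.imread(f"pics/{n}0.png")[...,::-1].copy(); h=cv2.cvtColor(im,cv2.COLOR_RGB2HSV)
    m=((h[...,0]>100)&(h[...,0]<125)&(h[...,1]>130)).astype(np.uint8)*255
    c=blob(im,uv,m); e=cv2.fitEllipse(c)[0]; C=S if n=="scene" else D; out.append((C,e)); print(n,e,plane(C,e,.012))
    mm=((h[...,0]<33)|(h[...,1]<60)|(m>0)).astype(np.uint8)*255
    cs=blob(im,uv,mm); q=cv2.approxPolyDP(cv2.convexHull(cs),4,True)[:,0]; print(cv2.contourArea(cs),q.tolist())
    cv2.imwrite(f"pics/m_{n}.png",cv2.resize(im[uv[1]-50:uv[1]+50,uv[0]-55:uv[0]+55,::-1],None,fx=5,fy=5,interpolation=cv2.INTER_CUBIC))
print("lens",tri(out)); print(read_state()["position"],read_state()["force"])
a=[cv2.imread(f"pics/m_{n}.png")[:,:] for n in("scene","side")]; cv2.imwrite("pics/m.png",cv2.resize(np.hstack(a),(800,364)))
E
```

```text
scene (391.39556884765625, 187.9164276123047) [0.49829691 0.31218613 0.012     ]
2217.5 [[385, 158], [429, 191], [399, 217], [356, 182]]
side (170.7723846435547, 266.5777587890625) [0.49329576 0.31843711 0.012     ]
2704.5 [[164, 236], [211, 264], [208, 273], [176, 298], [130, 262]]
lens (array([0.49644102, 0.31570822, 0.00774662]), np.float64(0.0003878481971729321))
[0.5255707  0.01132363 0.13224215] [ 0.49726994  0.54467803 -2.74485006]
```

View pics/m.png

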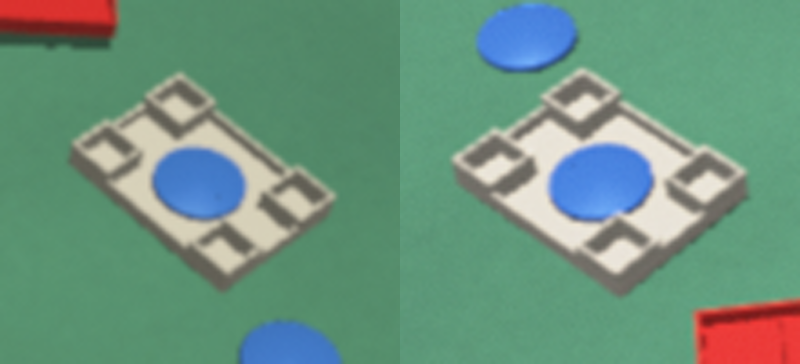

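Both views show the socket tray with four cups around the lens. Its rim corners in the scene are (386.5,158), (356,180), (399,214.5) and (429,191.6). In the side view they are (166,236), (130.6,261), (176.5,294.6) and (211.4,266).

```bash
python3 - <<'E'
from h import *
S,D=cam("scene"),cam("side")
a=np.array([(386.5,158.1),(356.3,179.8),(398.9,214.5),(429.1,191.6)]);b=np.array([(166.3,236.3),(130.6,261),(176.5,294.6),(211.4,266)])
# order by world: match side corners to scene corners
PA=np.array([plane(S,u,.022) for u in a]);PB=np.array([plane(D,u,.022) for u in b])
j=[int(np.argmin(np.linalg.norm(PB-p,axis=1))) for p in PA]
T=np.array([tri([(S,u),(D,b[k])])[0] for u,k in zip(a,j)])
for X in(PA,PB[j],T):
    print(X.round(4).tolist(),X.mean(0).round(4),[np.linalg.norm(X[i]-X[i-1]).round(4) for i in range(4)])
    e=[X[2]-X[1],X[3]-X[0]]; print([np.degrees(np.arctan2(d[1],d[0])).round(2) for d in e])
# red tray height clearance and lens
s=read_state(); R=s["tcp_rot"]; print(s["position"])
E
```

```text
[[0.4217, 0.3699, 0.022], [0.4283, 0.2528, 0.022], [0.5747, 0.2574, 0.022], [0.5707, 0.3717, 0.022]] [0.4988 0.3129 0.022 ] [np.float64(0.1491), np.float64(0.1173), np.float64(0.1465), np.float64(0.1144)]
[np.float64(1.81), np.float64(0.7)]
[[0.4132, 0.3727, 0.022], [0.4161, 0.2638, 0.022], [0.5695, 0.2628, 0.022], [0.5686, 0.3715, 0.022]] [0.4919 0.3177 0.022 ] [np.float64(0.1554), np.float64(0.109), np.float64(0.1534), np.float64(0.1087)]
[np.float64(-0.38), np.float64(-0.46)]
[[0.418, 0.3717, 0.0178], [0.423, 0.2584, 0.0133], [0.5731, 0.2602, 0.0181], [0.5699, 0.3715, 0.0213]] [0.496  0.3155 0.0176] [np.float64(0.152), np.float64(0.1134), np.float64(0.1502), np.float64(0.1114)]
[np.float64(0.66), np.float64(-0.06)]
[0.5255707  0.01132363 0.13224215]
```

The socket centre is (0.496, 0.3155), with yaw about 0.5° and rim height about 18–22 mm. The lens centre agrees. The tray is gripped (opening 14 mm, lift −2.7 N). I'll carry it just short of the socket tray, higher, and square it up for a close look.

>>> drive_tool(motion=[[[-14, -10, -14], [0, 0, 0]], [[-28, -20, -14], [0, 0, 0]], [[-28, -20, -14], [0, 0, 0]], [[-28, -20, -14], [0, 0, 0]], [[-28, -20, -12], [0, 0, 0]]])

```text
time_s: 6.05
position: [0.4535, 0.1508, 0.1978]
tcp_rot: [[0.884, -0.467, -0.003], [-0.467, -0.884, -0.0], [-0.002, 0.001, -1.0]]
force: [0.3, 0.3, -2.9]
opening: 0.156
grasp_force: 30.0
```

>>> drive_tool(motion=[[[-28, -20, 0], [0, 0, 0]], [[-28, -20, 0], [0, 0, 0]], [[-28, -20, 0], [0, 0, 0]], [[-28, -20, 0], [0, 0, 0]], [[-28, -20, 0], [0, 0, 0]]])

```text
time_s: 6.55
position: [0.3762, 0.3043, 0.1972]
tcp_rot: [[0.885, -0.466, -0.003], [-0.466, -0.885, -0.001], [-0.002, 0.003, -1.0]]
force: [0.2, 0.2, -3.0]
opening: 0.164
grasp_force: 30.0
```

>>> drive_tool(motion=[[[-13, -7, 0], [0, 0, -0.1]], [[0, 0, 0], [0, 0, -0.1]], [[0, 0, 0], [0, 0, -0.1]], [[0, 0, 0], [0, 0, -0.1]], [[0, 0, 0], [0, 0, -0.092]]])

```text
time_s: 7.05
position: [0.3686, 0.3154, 0.1971]
tcp_rot: [[1.0, 0.011, -0.003], [0.011, -1.0, -0.002], [-0.003, 0.002, -1.0]]
force: [-0.6, 0.1, -2.5]
opening: 0.16
grasp_force: 30.0
```

>>> drive_tool(motion=[[[0, 0, 0], [0, 0, 0]], [[0, 0, 0], [0, 0, 0]], [[0, 0, 0], [0, 0, 0]]])

```text
time_s: 7.35
position: [0.3694, 0.3156, 0.198]
tcp_rot: [[1.0, 0.005, -0.001], [0.005, -1.0, -0.001], [-0.001, 0.001, -1.0]]
force: [-0.1, 0.5, -3.0]
opening: 0.16
grasp_force: 30.0
```

```bash
python3 - <<'E'
from h import *
s=read_state(); im=capture("wrist"); cv2.imwrite("pics/w3.png",im[...,::-1]); np.save("w3.npy",s,allow_pickle=True)
C=cam("wrist",s); print(s["position"],s["tcp_rot"][:,0],s["force"],s["opening"])
for sx in(-75,75):
  for sy in(-55,55): print(sx,sy,proj(C,[.496+sx/1e3,.3155+sy/1e3,.022]).round(1))
print("lens",proj(C,[.496,.3155,.01]))
E
```

```text
[0.36936746 0.31564337 0.19801232] [ 0.99998467  0.00542563 -0.00110801] [-0.13316784  0.52245569 -3.01194754] 0.1597010648449697
-75 -55 [329.3 145.7]
-75 55 [228.2 145.1]
75 -55 [338.  -16.1]
75 55 [221.5 -16.9]
lens [279.19438152  71.85795603]
```

View pics/w3.png

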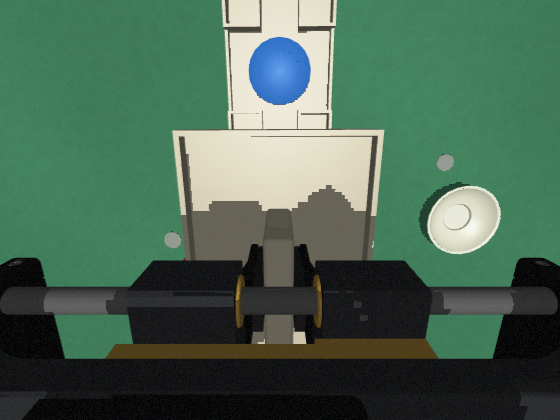

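The held tray is square and level in the view, with its front edge at row 130, columns 174–383. The lens is at (280,71) against a predicted (279,72), so the socket estimate holds within 1 mm. I'll move over the sockets and start lowering.

>>> drive_tool(motion=[[[25, 0, 0], [0, 0, 0]], [[26, 0, 0], [0, 0, 0]], [[25, 0, 0], [0, 0, 0]], [[25, 0, 0], [0, 0, 0]], [[26, 0, 0], [0, 0, 0]]])

```text
time_s: 7.9
position: [0.4974, 0.3166, 0.1983]
tcp_rot: [[1.0, 0.006, -0.001], [0.006, -1.0, -0.0], [-0.001, 0.0, -1.0]]
force: [0.1, 0.6, -3.8]
opening: 0.16
grasp_force: 30.0
```

>>> drive_tool(motion=[[[0, 0, 20], [0, 0, 0]], [[0, 0, 30], [0, 0, 0]], [[0, 0, 30], [0, 0, 0]], [[0, 0, 30], [0, 0, 0]], [[0, 0, 18], [0, 0, 0]]])

```text
time_s: 8.4
position: [0.4954, 0.3161, 0.068]
tcp_rot: [[1.0, 0.006, -0.004], [0.006, -1.0, -0.001], [-0.004, 0.001, -1.0]]
force: [0.0, 0.2, -3.0]
opening: 0.161
grasp_force: 30.0
```

>>> drive_tool(motion=[[[0, 0, 0], [0, 0, 0]], [[0, 0, 0], [0, 0, 0]], [[0, 0, 0], [0, 0, 0]]])

```text
time_s: 8.7
position: [0.4979, 0.3172, 0.0718]
tcp_rot: [[1.0, 0.007, 0.003], [0.007, -1.0, 0.001], [0.003, -0.001, -1.0]]
force: [0.6, 0.1, -2.7]
opening: 0.153
grasp_force: 30.0
```

```bash
python3 - <<'E'
from h import *
s=read_state(); print(s["position"],s["force"])
a=[]
for n,(u,v) in(("scene",(392,180)),("side",(171,255))):
    im=capture(n)[...,::-1]; a.append(cv2.resize(im[v-70:v+70,u-70:u+70],(400,400),interpolation=cv2.INTER_CUBIC))
cv2.imwrite("pics/low.png",np.hstack(a))
E
```

```text
[0.49785196 0.31719503 0.07181112] [ 0.62339996  0.1159001  -2.72525234]
```

View pics/low.png

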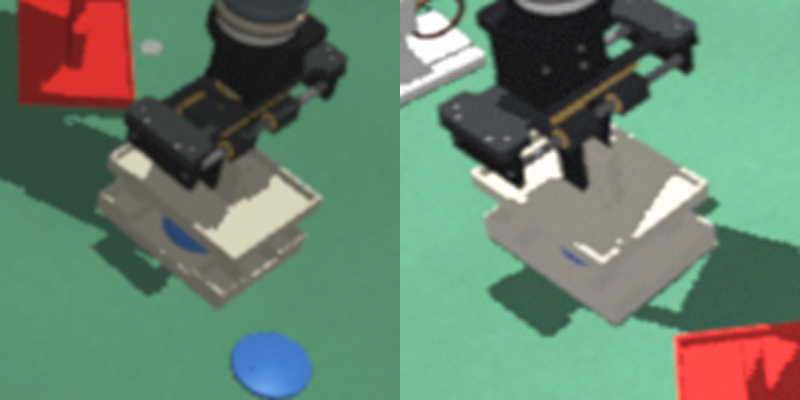

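Both views show the pin tray level and parallel directly above the socket tray. I'll make a 2 mm correction and lower gently to the rims.

>>> drive_tool(motion=[[[-1, 1, 6], [0, 0, 0]], [[0, 0, 6], [0, 0, 0]], [[0, 0, 6], [0, 0, 0]], [[0, 0, 5], [0, 0, 0]], [[0, 0, 0], [0, 0, 0]]])

```text
time_s: 9.3
position: [0.495, 0.3154, 0.0464]
tcp_rot: [[1.0, 0.007, -0.002], [0.007, -1.0, -0.001], [-0.002, 0.001, -1.0]]
force: [0.5, 0.5, -3.6]
opening: 0.159
grasp_force: 30.0
```

>>> drive_tool(motion=[[[0, 0, 3], [0, 0, 0]], [[0, 0, 2], [0, 0, 0]], [[0, 0, 2], [0, 0, 0]], [[0, 0, 0], [0, 0, 0]], [[0, 0, 0], [0, 0, 0]]])

```text
time_s: 9.8
position: [0.4957, 0.3158, 0.0406]
tcp_rot: [[1.0, 0.007, 0.0], [0.007, -1.0, 0.0], [0.0, -0.0, -1.0]]
force: [0.1, -0.1, -2.3]
opening: 0.158
grasp_force: 30.0
```

The pins are inside the cups: if they stood on the rims, contact would have come at 52 mm. Lower the last few millimetres.

>>> drive_tool(motion=[[[0, 0, 1], [0, 0, 0]], [[0, 0, 1], [0, 0, 0]], [[0, 0, 1], [0, 0, 0]], [[0, 0, 0], [0, 0, 0]], [[0, 0, 0], [0, 0, 0]]])

```text
time_s: 10.3
position: [0.4958, 0.3158, 0.0385]
tcp_rot: [[1.0, 0.007, 0.001], [0.007, -1.0, 0.0], [0.001, -0.0, -1.0]]
force: [-2.0, -0.5, 6.1]
opening: 0.158
grasp_force: 30.0
```

Contact came at TCP z = 38.5 mm, exactly the seated height, with +6 N. Release.

>>> drive_tool(motion=[[[0, 0, 0], [0, 0, 0]], [[0, 0, 0], [0, 0, 0]], [[0, 0, 0], [0, 0, 0]], [[0, 0, 0], [0, 0, 0]], [[0, 0, 0], [0, 0, 0]]], gripper=0.7)

```text
time_s: 10.8
position: [0.4957, 0.3157, 0.0374]
tcp_rot: [[1.0, 0.007, -0.0], [0.007, -1.0, -0.0], [-0.0, 0.0, -1.0]]
force: [-0.0, 0.3, 0.2]
opening: 0.53
grasp_force: 0.0
```

>>> drive_tool(motion=[[[0, 0, 0], [0, 0, 0]], [[0, 0, 0], [0, 0, 0]], [[0, 0, 0], [0, 0, 0]], [[0, 0, 0], [0, 0, 0]], [[0, 0, 0], [0, 0, 0]]])

```text
time_s: 11.3
position: [0.4957, 0.3157, 0.0376]
tcp_rot: [[1.0, 0.007, 0.0], [0.007, -1.0, -0.0], [0.0, 0.0, -1.0]]
force: [0.2, -0.4, -0.2]
opening: 0.7
grasp_force: 0.0
```

>>> drive_tool(motion=[[[0, 0, -10], [0, 0, 0]], [[0, 0, -25], [0, 0, 0]], [[0, 0, -30], [0, 0, 0]], [[0, 0, -30], [0, 0, 0]], [[0, 0, -30], [0, 0, 0]]])

```text
time_s: 11.8
position: [0.4956, 0.3157, 0.1644]
tcp_rot: [[1.0, 0.007, 0.0], [0.007, -1.0, 0.0], [0.0, -0.0, -1.0]]
force: [-0.4, 0.5, 0.1]
opening: 0.7
grasp_force: 0.0
```

>>> drive_tool(motion=[[[0, 0, -30], [0, 0, 0]], [[0, 0, 0], [0, 0, 0]], [[0, 0, 0], [0, 0, 0]]])

```text
time_s: 12.1
position: [0.4959, 0.3158, 0.1938]
tcp_rot: [[1.0, 0.007, 0.002], [0.007, -1.0, 0.001], [0.002, -0.001, -1.0]]
force: [-0.8, -0.3, -0.2]
opening: 0.703
grasp_force: 0.0
```

```bash
python3 - <<'E'
from h import *
s=read_state(); print(s["position"],s["opening"],s["grasp_force"])
np.save("w4.npy",s,allow_pickle=True); w=capture("wrist")[...,::-1]; cv2.imwrite("pics/w4.png",w); sd=capture("side")[...,::-1]
cv2.imwrite("pics/end.png",np.hstack([cv2.resize(w[90:290,180:380],(400,400)),cv2.resize(sd[195:335,101:241],(400,400),interpolation=cv2.INTER_CUBIC)]))
E
```

```text
[0.49587681 0.31580836 0.19376717] 0.7032609127045187 0.0
```

View pics/end.png

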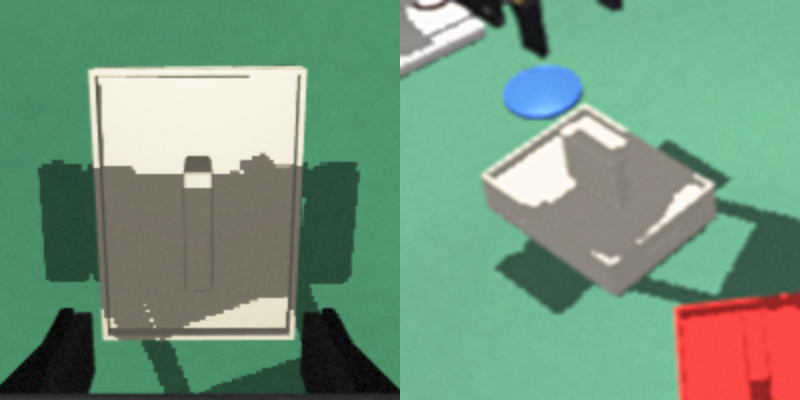

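The tray sits flush and level: the side view shows one block with no gap, and the wrist view shows the rim from about (90,68) to (295,338) in the crop, square and centred. The gripper is clear, so I'm handing in.

```bash
python3 -c "
from rig import hand_in; print(hand_in())"
```

```text
the job is handed in; nothing more can be done
None
```

The pin tray is stacked on the socket tray with its pins in the sockets, level and flush, and released. The job is handed in at about 12 s; `hand_in()` returned no verdict.

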